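# Clear the jeweller's bench after soldering

## Robot

A 6-joint arm with a two-finger parallel gripper is mounted at the origin on the work surface. World frame = base frame: x ahead of the robot, y to its left, z up, the work surface at z = 0. Lengths are in m, angles in degrees, forces in N, time in s.
With the tool pointing down it reaches from about 0.4 to 0.825 m from the base axis. Payload 7 kg.
Tool frame: the origin (TCP) lies midway between the tips of the shut fingers; the grasp point (between the pads) lies 19 mm behind it; z points along the fingers, y is the line along which they close (so a half turn about z gives the same grasp; the last joint's range is limited). The gripper opens to 88 mm and grips with 3 to 60 N. Pads are 19 mm wide; open, the fingers measure 130 mm over their backs; the gripper's body (78 mm by 193 mm) begins 47 mm behind the grasp point.
Start: joints at [-54.368, 20.546, 0.682, 0, -70.136, -16.507], TCP at [0.221, -0.638, 0.227] pointing down, gripper open.
Joint ranges: [-176.03, 176.03], [-82.01, 121.73], [-58.28, 71.71], [-173.87, 95.51], [-174.79, -0.11], [-173.66, 173.66]. Speed limits (degrees/s): [136.94, 136.94, 172.46, 180, 180, 180].

## Interface

Orientations are given as [roll, pitch, yaw] about the fixed x, y, z axes, in that order (R = Rz(yaw) Ry(pitch) Rx(roll)).
In Python, from plant import * gives the robot as it stands.
- The arm moves only by the tool move_arm, never from a script. Its argument "commands" is a list of rows, each a list of 7 numbers: the shift along the world's x, y, z in mm, then the turn, a rotation vector about the world's x, y, z in degrees, then the opening in per cent of the stroke, from 0 (shut) to 100 (fully open). In form: [[x, y, z, rx, ry, rz, fingers], ...]. A call has 1 to 20 rows; each row shifts and turns the commanded pose from where the row before left it; what a row does not reach is not made up. A row lasts 1/10 s, in which the tool goes at most 50 mm and 8.59 degrees, less where a joint would pass 70% of its speed; a pose out of reach is approached as far as the arm can. A call with a gripper value outside its range is refused whole. The fingers move at their own pace and stop on an object; "squeeze" is the grip in N (left out, the last holds). Time passes only in rows, so rows that do not move let the fingers close. It gives the time, the measured TCP pose, the force and the opening at its end, in the units of the state.
- get_state(): the state, without advancing time (a new reading comes with each control period).
- capture(name): name is "scene" or "side" or "wrist"; returns a dict with "frame" (400x640x3 uint8, blue, green, red), "camera_matrix" (3x3 intrinsics, pixels), "dist_coeffs" ([k1, k2, p1, p2, k3] as OpenCV has them; the pictures are not rectified), "world_to_cam" (4x4, takes a point from world to camera coordinates); the wrist camera has in their place "tool_from_camera" (4x4, takes a point from camera to tool coordinates, whose origin is the TCP and whose axes are the flange's). Camera axes: x right, y up, looking along -z (the intrinsics and any distortion apply to the point x, -y, -z); pixel columns grow to the right and rows downward; lengths in m; the calibration is good to about 2 mm. A picture is of the moment at which its call begins: read the wrist's pose just before it. There is no depth.
- close_job(): hands the job in, once; it reports no verdict.
The state is a dict: "time_s": time; "joints": joint angles; "qd": joint speeds; "joint_torque": joint torques, N m; "tcp_pos": TCP position; "eef_rot": TCP orientation; "contact_force": force on the tool from outside, world axes, zero at the start; "moment": the same for the moment, N m; "gripper_width": finger opening in m.
Only numpy, scipy, OpenCV 4.12 (cv2) and the standard library are available. Lean on these libraries where they do the work, as an engineer would, in place of code of your own. Each camera call takes 0.05 s, during which the arm holds its last target. There are 200 camera calls.

## Task

The soldering is done, so clear the bench. Put the brass brush away lying flat along the long front compartment of the wooden chest's drawer and shut the drawer fully; stand the amber dropper bottle and the white jar with the red lid upright on the chest's top, wholly inside its railing, keeping them upright all the way and setting them down gently rather than dropping them. Leave the steel bowl, the pliers and the soldering brick where they are.

Things in the scene. Friction and masses are not known exactly. Their poses are not given: they have to be found in the camera images.
- chest: Wooden bench chest, fixed, 240 deep (x) by 300 wide (y) by 90 high, turned by up to 9 degrees. Origin: centre of its underside, on the bench. Its -x face is the front, towards the robot; its one drawer slides out along the chest's -x. A dark rail 8 thick, 18 high stands on the top along the left, right and back edges, flush with the outside; none at the front.
- chest_top (a point): Point on the upper face of the chest's top board, 90 above the bench, midway along and across the chest (same axes as the chest). The free flat area inside the rail reaches x from -105 (open front edge) to +112 and y from -142 to +142 from here.
- chest_drawer0 (a joint): How far the drawer is pulled out, in m: 0 is fully shut (front panel against the chest), stop at 0.165. It may start up to 25 mm ajar. It slides freely (about 1 N of friction) and stays where it is left.
- chest_drawer0_handle (a point): Middle of the drawer's brass bar handle: a round bar 11 thick and 120 long, level, along the chest's y. Its axis is 35 in front of the drawer's front panel and 52 above the bench (38 below the chest's top). It moves with the drawer.
- drawer_slot (a point): Centre of the floor of the drawer's long front compartment, 22 above the bench; moves with the drawer, axes as the chest. Compartment: 202 (y) by 80 (x). It is 61 behind the front panel's outer face, 96 behind the handle bar; uncovered at 0.11 pull or more. Walls rise above the bench to 78 (front panel, -x), 68 (-y), 48 (dividers, +x and +y). Other compartments are in use.
- brush: Brass-wire brush lying on its side, 170 long along its x, 14 high; wooden handle 11 wide (y), brass bristles at its +x end (x from 35 to 83) stick out to +y up to 20.5 from the handle's middle line. Origin: under the handle's middle, half way along its length, on the underside. About 60 g. Grip across the handle near the origin.
- flux: Amber glass dropper bottle of flux with a paper label, standing. Body 36 in diameter and straight up to 53, then a black collar (23 diameter, 63 to 77) and a rubber bulb; 92 high in all. Origin: centre of its underside, z up along the bottle. About 85 g.
- jar: White glazed jar with a thin blue band and a red screw lid, standing. 54 in diameter, straight up to 43, lid 53 in diameter, 62 high in all. Origin: centre of its underside, z up along the jar. About 140 g.
- bowl: Footed stainless-steel bowl, 84 across the rim, 50 high, standing loose towards the back of the chest's top. Origin: centre of its underside. To be left alone.
- pliers: Red-handled pliers lying on the bench, 140 long along x, about 50 wide, 11 high. Origin: on the bench under them, about midway. To be left alone.
- brick: Soldering brick, 70 by 110, on a white ceramic base 85 (x) by 125 (y); 40 high together. Origin: centre of its underside. To be left alone.

How it is judged:
By the outcome, as a careful person would: the job done as asked, in the order asked, and still so for the second after the job is handed in, with the robot touching nothing.
It also fails if it takes over 72 s, if anything falls off the work surface, if the arm or the gripper's body presses on something with over 40 N, if the wrist force passes 120 N, or if a joint passes its speed limit or range.

## Working session

There is one attempt and no reset: what is moved stays moved. The work goes in short steps, Python scripts to look and compute and a tool call to move; the robot and the scene stay as the last step left them, time stands still between calls to the robot, and variables do not carry over. Pictures are saved under pics/ and viewed, on a budget of 10 in all, crops included, one or two more only if the job needs it, and the job is handed in when it is done.

Besides the shell and the picture viewer there is one more tool, called after ">>>" by a JSON object that holds its "fn" and its "kwargs". move_arm: Moves the arm, as the interface text tells. Its arguments: {"type":"object","properties":{"commands":{"type":"array"},"squeeze":{"type":"number"}},"required":["commands"]}

```bash
mkdir -p pics; ls; python3 - <<'E'
from plant import *
import cv2,numpy as np
for n in("scene","side"):
    c=capture(n); np.savez(f"{n}0.npz",**c); cv2.imwrite(f"pics/{n}0.png",c["frame"]); print(n,c["camera_matrix"],c["dist_coeffs"],c["world_to_cam"])
a=cv2.imread("pics/scene0.png");b=cv2.imread("pics/side0.png")
s=get_state();print(s)
E
```

```text
pics
scene [[452.26340534   0.         324.97423111]
 [  0.         452.26340534 199.58423228]
 [  0.           0.           1.        ]] [-0.12839937  0.          0.          0.          0.        ] [[ 0.45859775  0.88864032  0.00254724 -0.27434152]
 [-0.74995862  0.38548787  0.53755109  0.36883542]
 [ 0.47670764 -0.24843004  0.84322734 -1.33939168]
 [ 0.          0.          0.          1.        ]]
side [[451.94068791   0.         327.81256001]
 [  0.         451.94068791 206.57610747]
 [  0.           0.           1.        ]] [-0.04832098  0.          0.          0.          0.        ] [[-0.89938616 -0.43715219 -0.00158195  0.5255092 ]
 [ 0.28787495 -0.59498242  0.75041584 -0.21565186]
 [-0.32898715  0.67445821  0.66096412 -1.1803324 ]
 [ 0.          0.          0.          1.        ]]
{'time_s': 0.1, 'joints': array([-5.43668166e+01,  2.05869108e+01,  6.39488093e-01, -1.79296776e-02,
       -7.01371409e+01, -1.65069232e+01]), 'qd': array([-0.03872717, -0.0049326 ,  0.05020117, -0.00231783,  0.03006627,
        0.05392372]), 'joint_torque': array([ 4.32080069e-04, -5.84161878e+01,  2.93750685e+01,  7.01543033e+00,
        1.01429559e-02, -8.60570026e-05]), 'tcp_pos': array([ 0.22099358, -0.63732955,  0.22572406]), 'eef_rot': array([ 1.79914132e+02, -7.86803037e-03, -1.60879838e+02]), 'contact_force': array([ 0.09927534, -0.12183627, -0.4826727 ]), 'moment': array([ 0.06375024, -0.01217069, -0.02813326]), 'gripper_width': 0.08786244105645473}
```

View pics/scene0.png

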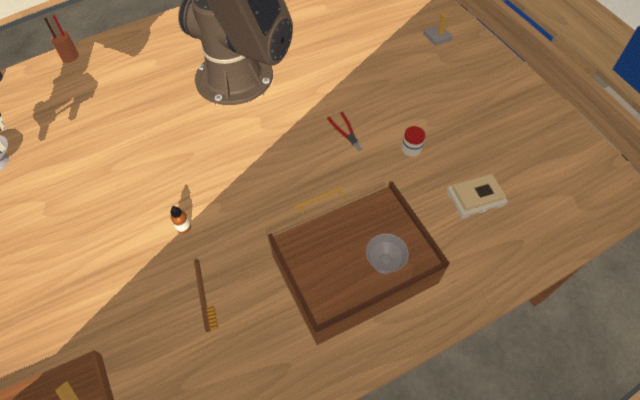

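View pics/side0.png

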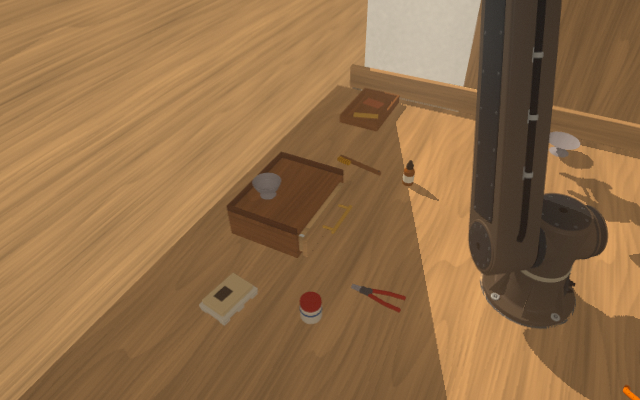

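The scene view shows the chest's rail corners near (270,237), (392,185), (447,263) and (317,330). The handle runs from (297,207) to (343,190), and the brush from (197,262) to (208,330) with its bristles to the right. The flux is at (181,222), the jar at (414,140), the bowl at (387,253), the pliers at (345,130) and the brick at (478,195). The side view shows the same layout, with the handle at (330–350, 205–230), the flux at (409,175) and the jar at (311,306).

```bash
cat > h.py <<'E'
import numpy as np,cv2
def load(n): return dict(np.load(n))
def ray(c,uv,W=None):
    T=c["world_to_cam"] if W is None else W
    p=cv2.undistortPoints(np.float64(uv).reshape(-1,1,2),c["camera_matrix"],c["dist_coeffs"]).reshape(-1,2)
    d=np.c_[p[:,0],-p[:,1],-np.ones(len(p))]@T[:3,:3]
    return -T[:3,:3].T@T[:3,3],d
def onz(c,uv,z,W=None):
    o,d=ray(c,uv,W); return o+d*((z-o[2])/d[:,2])[:,None]
def proj(c,P,W=None):
    T=c["world_to_cam"] if W is None else W
    q=np.atleast_2d(P)@T[:3,:3].T+T[:3,3]; q=q*[1,-1,-1]
    return cv2.projectPoints(q,np.zeros(3),np.zeros(3),c["camera_matrix"],c["dist_coeffs"])[0].reshape(-1,2)
def blobs(f,lo,hi,roi,amin=15):
    x0,y0,x1,y1=roi; m=cv2.inRange(cv2.cvtColor(f,cv2.COLOR_BGR2HSV),np.array(lo),np.array(hi)); k=np.zeros_like(m);k[y0:y1,x0:x1]=m[y0:y1,x0:x1]
    return sorted([q for q in cv2.findContours(k,cv2.RETR_EXTERNAL,cv2.CHAIN_APPROX_NONE)[0] if cv2.contourArea(q)>=amin],key=cv2.contourArea)[::-1],k
E
python3 - <<'E'
from h import *
np.set_printoptions(precision=4,suppress=True)
S=load("scene0.npz");D=load("side0.npz")
print("rail scene",onz(S,[(270,237),(392,185),(447,263),(317,330)],.108)[:,:2])
print("rail side",onz(D,[(282,154),(343,173),(230,208),(301,238)],.108)[:,:2])
print("handle scene",onz(S,[(297,207),(343,190)],.052)[:,:2])
print("handle side",onz(D,[(324,231),(350,206)],.052)[:,:2])
print("brush",onz(S,[(197,262),(208,330)],.007)[:,:2],onz(D,[(340,158),(380,173)],.007)[:,:2])
print("flux base",onz(S,[(184,231)],0)[:,:2],"bulb top",onz(S,[(175,208)],.09)[:,:2],onz(D,[(410,163)],.09)[:,:2])
for n,c,roi in(("S",S,(395,120,435,165)),("D",D,(290,285,335,325))):
    b,_=blobs(c["frame"],(0,150,60),(10,255,255),roi); print(n,[ (cv2.contourArea(q),cv2.minEnclosingCircle(q)) for q in b[:2]]); print("jar",onz(c,[cv2.minEnclosingCircle(b[0])[0]],.055)[:,:2])
print("bowl",onz(S,[(387,253)],.14)[:,:2]);print("brick",onz(S,[(448,193),(497,177),(507,208),(462,216)],.03)[:,:2])
print("pliers",onz(S,[(330,123),(343,113),(360,149)],.006)[:,:2])
big=cv2.resize(S["frame"][170:350,150:460],None,fx=2.5,fy=2.5,interpolation=cv2.INTER_CUBIC);cv2.imwrite("pics/z1.png",big)
E
```

```text
rail scene [[ 0.6046 -0.1308]
 [ 0.609   0.1611]
 [ 0.8213  0.1602]
 [ 0.8216 -0.1321]]
rail side [[ 0.8071 -0.1207]
 [ 0.588  -0.114 ]
 [ 0.8052  0.17  ]
 [ 0.5706  0.1867]]
handle scene [[ 0.5322 -0.038 ]
 [ 0.5392  0.0778]]
handle side [[ 0.554   0.0866]
 [ 0.5313 -0.0427]]
brush [[ 0.5345 -0.2918]
 [ 0.6929 -0.323 ]] [[ 0.6877 -0.3124]
 [ 0.5274 -0.2917]]
flux base [[ 0.4399 -0.294 ]] bulb top [[ 0.433  -0.2882]] [[ 0.4258 -0.2781]]
S [(271.0, ((414.75, 134.5), 10.359274864196777))]
jar [[0.4748 0.3217]]
D [(327.5, ((310.0, 301.5), 11.10190200805664))]
jar [[0.4759 0.3208]]
bowl [[0.7574 0.0528]]
brick [[0.65   0.3072]
 [0.668  0.4471]
 [0.7513 0.4108]
 [0.7183 0.299 ]]
pliers [[0.3032 0.1677]
 [0.2866 0.2172]
 [0.4197 0.1954]]
```

View pics/z1.png

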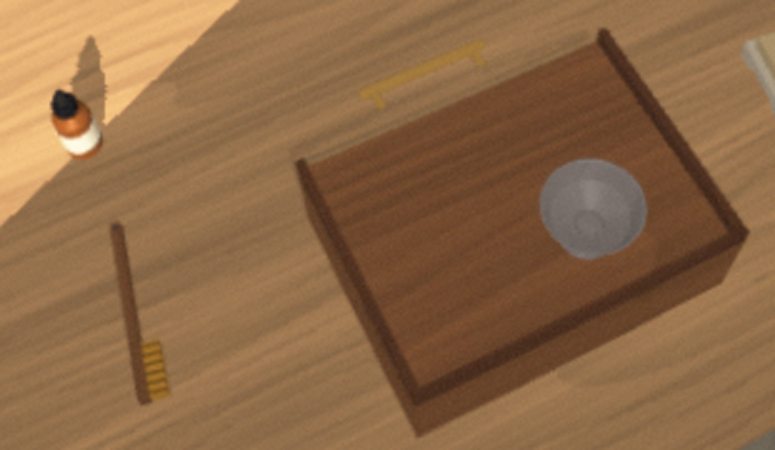

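```bash
python3 - <<'E'
from h import *
np.set_printoptions(precision=4,suppress=True)
S=load("scene0.npz");D=load("side0.npz")
c=onz(S,[(270,233.2),(391.2,182.4),(448.8,263.2),(316.5,331)],.108)[:,:2]; print("corners FR FL BL BR",c)
for i,j in((0,1),(1,2),(3,2),(0,3)): d=c[j]-c[i];print(i,j,np.linalg.norm(d),np.degrees(np.arctan2(d[1],d[0])))
for n,C,roi in(("S",S,(290,185,350,215)),("D",D,(320,202,354,238))):
    b,k=blobs(C["frame"],(18,140,90),(32,255,255),roi,1)
    ys,xs=np.nonzero(k); print(n,len(xs))
    P=onz(C,np.c_[xs,ys],.052)[:,:2]
    P=P[P[:,0]<np.median(P[:,0])+.012]
    m=P.mean(0);v=np.linalg.svd(P-m)[2][0];t=(P-m)@v;print("handle c",m+v*(t.max()+t.min())/2,"len",np.ptp(t),"dir",np.degrees(np.arctan2(v[1],v[0])))
# side zoom
big=cv2.resize(D["frame"][140:260,220:430],None,fx=3.8,fy=3.8,interpolation=cv2.INTER_CUBIC);cv2.imwrite("pics/z2.png",big)
E
```

```text
corners FR FL BL BR [[ 0.5965 -0.1273]
 [ 0.6022  0.1632]
 [ 0.8233  0.1632]
 [ 0.8229 -0.1338]]
0 1 0.29052696514180293 88.86594272510368
1 2 0.22113679421199056 -0.006995235642511897
3 2 0.29695523364738763 89.90601010095166
0 3 0.22649331944038575 -1.6475038919931397
S 189
handle c [0.5313 0.0183] len 0.12703281618854873 dir -89.92098290470659
D 145
handle c [0.5327 0.0186] len 0.13081394362206675 dir 89.94823057956792
```

View pics/z2.png

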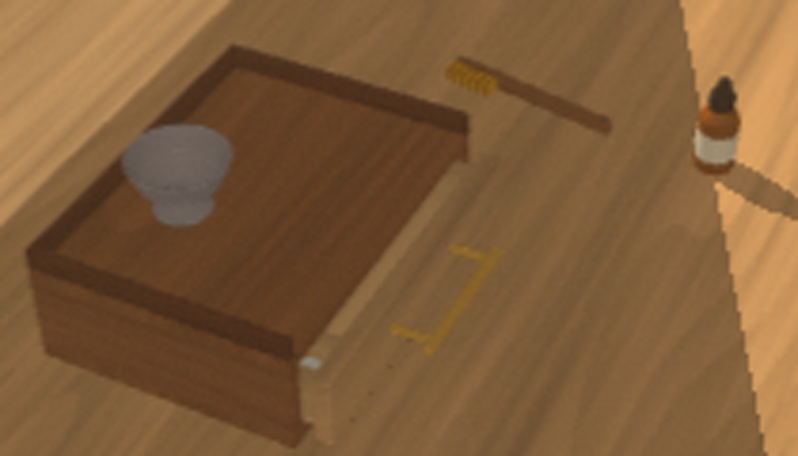

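The zoom shows the drawer front ajar, with the handle bar from about (430,350) to (497,252) in crop pixels. The chest yaw is about 0 and the handle is near (0.531, 0.018), with both views agreeing to 1.5 mm. I'll hook the bar from behind with closed fingers, closing along y so they are 19 mm thick in the 29 mm gap.

>>> {"fn": "move_arm", "kwargs": {"commands": [[18.4, 36.4, -4, 0, 0, -1.06, 0], [18.4, 36.4, -4, 0, 0, -1.06, 0], [18.4, 36.4, -4, 0, 0, -1.06, 0], [18.4, 36.4, -4, 0, 0, -1.06, 0], [18.4, 36.4, -4, 0, 0, -1.06, 0], [18.4, 36.4, -4, 0, 0, -1.06, 0], [18.4, 36.4, -4, 0, 0, -1.06, 0], [18.4, 36.4, -4, 0, 0, -1.06, 0], [18.4, 36.4, -4, 0, 0, -1.06, 0], [18.4, 36.4, -4, 0, 0, -1.06, 0], [18.4, 36.4, -4, 0, 0, -1.06, 0], [18.4, 36.4, -4, 0, 0, -1.06, 0], [18.4, 36.4, -4, 0, 0, -1.06, 0], [18.4, 36.4, -4, 0, 0, -1.06, 0], [18.4, 36.4, -4, 0, 0, -1.06, 0], [18.4, 36.4, -4, 0, 0, -1.06, 0], [18.4, 36.4, -4, 0, 0, -1.06, 0], [18.4, 36.4, -4, 0, 0, -1.06, 0], [0, 0, 0, 0, 0, 0, 0]]}}

```text
time_s: 2.0
tcp_pos: [0.554, 0.0209, 0.1535]
eef_rot: [-180.0, -0.0, -179.8]
contact_force: [0.2, -0.6, -1.0]
gripper_width: 0.0003
```

```bash
cat >> h.py <<'E'
def wristW(c,s):
    from scipy.spatial.transform import Rotation as R
    T=np.eye(4);T[:3,:3]=R.from_euler("xyz",s["eef_rot"],degrees=True).as_matrix();T[:3,3]=s["tcp_pos"]
    return np.linalg.inv(T@c["tool_from_camera"])
E
python3 - <<'E'
from plant import *
from h import *
np.set_printoptions(precision=4,suppress=True)
s=get_state();c=capture("wrist");W=wristW(c,s);np.savez("w1.npz",W=W,**c)
print(s["tcp_pos"],s["eef_rot"],s["gripper_width"],s["joints"])
cv2.imwrite("pics/w1.png",c["frame"])
print(proj(c,[[.5315,.018,.052],[.5315,-.042,.052],[.5315,.078,.052],s["tcp_pos"]],W))
E
```

```text
[0.554  0.0209 0.1535] [-179.9866   -0.0258 -179.8037] 0.00028401686363898183 [  22.4082   12.7271  -20.5074    0.0032  -56.7944 -112.2136]
[[308.025  176.0272]
 [241.3173 175.7703]
 [374.7536 176.2986]
 [310.7463 243.2917]]
```

View pics/w1.png

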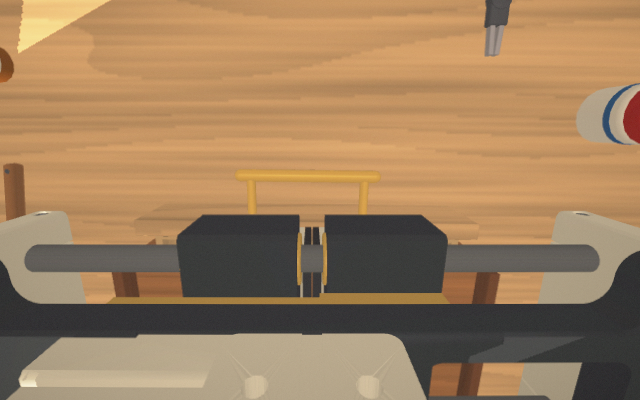

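The wrist view shows the bar at row 176, columns 237–379, as predicted (241–375), so I descend behind it and pull.

>>> {"fn": "move_arm", "kwargs": {"commands": [[-1.2, -1.5, -25, 0, 0, 0, 0], [-1.2, -1.4, -30, 0, 0, 0, 0], [0, 0, -30, 0, 0, 0, 0], [0, 0, -20, 0, 0, 0, 0], [0, 0, -8, 0, 0, 0, 0], [0, 0, 0, 0, 0, 0, 0], [-3, 0, 0, 0, 0, 0, 0], [-5, 0, 0, 0, 0, 0, 0], [-10, 0, 0, 0, 0, 0, 0], [-14, 0, 0, 0, 0, 0, 0], [-15, 0, 0, 0, 0, 0, 0], [-15, 0, 0, 0, 0, 0, 0], [-15, 0, 0, 0, 0, 0, 0], [-15, 0, 0, 0, 0, 0, 0], [-15, 0, 0, 0, 0, 0, 0], [-12, 0, 0, 0, 0, 0, 0], [-9, 0, 0, 0, 0, 0, 0], [-6, 0, 0, 0, 0, 0, 0], [-3, 0, 0, 0, 0, 0, 0], [0, 0, 0, 0, 0, 0, 0]]}}

```text
time_s: 4.05
tcp_pos: [0.4124, 0.0144, 0.0415]
eef_rot: [-180.0, -0.0, -179.9]
contact_force: [-0.5, 0.0, -0.4]
gripper_width: 0.0005
```

>>> {"fn": "move_arm", "kwargs": {"commands": [[3, 0, 10, 0, 0, 0, 0], [2, 0, 35, 0, 0, 0, 0], [0, 0, 45, 0, 0, 0, 0], [0, 0, 30, 0, 0, 0, 0], [26, -31, 0, 0, 0, -0.9, 45], [26, -31, 0, 0, 0, -0.9, 45], [26, -31, 0, 0, 0, -0.9, 45], [26, -31, 0, 0, 0, -0.9, 45], [26, -31, 0, 0, 0, -0.9, 45], [26, -31, 0, 0, 0, -0.9, 45], [26, -31, 0, 0, 0, -0.9, 45], [26, -31, 0, 0, 0, -0.9, 45], [26, -31, 0, 0, 0, -0.9, 45], [26, -31, 0, 0, 0, -0.9, 45], [0, 0, 0, 0, 0, 0, 45], [0, 0, 0, 0, 0, 0, 45]]}}

```text
time_s: 5.65
tcp_pos: [0.6775, -0.2964, 0.1592]
eef_rot: [180.0, -0.2, 170.9]
contact_force: [-0.5, -0.3, 0.1]
gripper_width: 0.0392
```

```bash
python3 - <<'E'
from plant import *
from h import *
np.set_printoptions(precision=4,suppress=True)
s=get_state();c=capture("wrist");W=wristW(c,s);np.savez("w2.npz",W=W,**c)
print(s["tcp_pos"],s["eef_rot"],s["gripper_width"],s["joints"])
cv2.imwrite("pics/w2.png",c["frame"])
print(proj(c,[[.53,-.292,.007],[.694,-.323,.007],[.61,-.305,.007]],W))
d=capture("scene");np.savez("scene1.npz",**d)
b,k=blobs(d["frame"],(18,140,90),(32,255,255),(230,130,345,215),1);ys,xs=np.nonzero(k)
P=onz(d,np.c_[xs,ys],.052)[:,:2];P=P[(P[:,0]<np.median(P[:,0])+.012)&(P[:,0]>.36)];print("handle",len(P),np.median(P,0),P.min(0),P.max(0))
E
```

```text
[ 0.6775 -0.2964  0.1592] [179.9836  -0.1844 170.9425] 0.039237082174082026 [ -8.6079  28.9895   5.1078  -0.0195 -66.3026 -90.4418]
[[291.8822  41.0205]
 [289.9188 207.3289]
 [292.873  127.2656]]Traceback (most recent call last):
  File "<stdin>", line 10, in <module>
  File "h.py", line 9, in onz
    o,d=ray(c,uv,W); return o+d*((z-o[2])/d[:,2])[:,None]
        ~~~^^^^^^^^
  File "h.py", line 5, in ray
    p=cv2.undistortPoints(np.float64(uv).reshape(-1,1,2),c["camera_matrix"],c["dist_coeffs"]).reshape(-1,2)
      ~~~~~~~~~~~~~~~~~~~^^^^^^^^^^^^^^^^^^^^^^^^^^^^^^^^^^^^^^^^^^^^^^^^^^^^^^^^^^^^^^^^^^^^
cv2.error: OpenCV(4.12.0) /io/opencv/modules/calib3d/src/undistort.dispatch.cpp:347: error: (-215:Assertion failed) CV_IS_MAT(_src) && CV_IS_MAT(_dst) && (_src->rows == 1 || _src->cols == 1) && (_dst->rows == 1 || _dst->cols == 1) && _src->cols + _src->rows - 1 == _dst->rows + _dst->cols - 1 && (CV_MAT_TYPE(_src->type) == CV_32FC2 || CV_MAT_TYPE(_src->type) == CV_64FC2) && (CV_MAT_TYPE(_dst->type) == CV_32FC2 || CV_MAT_TYPE(_dst->type) == CV_64FC2) in function 'cvUndistortPointsInternal'
```

View pics/w2.png

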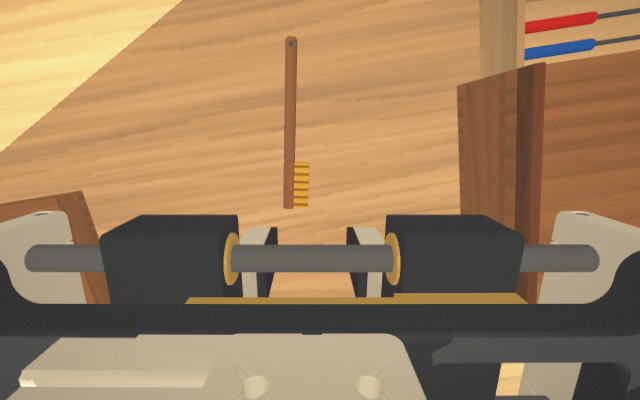

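The wrist view shows the brush from (291,38) to (288,208), with its bristles to image-right, and the open drawer with screwdrivers at the top right.

```bash
python3 - <<'E'
from h import *
np.set_printoptions(precision=4,suppress=True)
c=load("w2.npz");P=onz(c,[(291.3,37.5),(288.8,208)],.010,c["W"])[:,:2];d=P[1]-P[0]
print(P,np.linalg.norm(d),np.degrees(np.arctan2(d[1],d[0])),P.mean(0)-[.6775,-.2964])
E
```

```text
[[ 0.5277 -0.292 ]
 [ 0.6938 -0.324 ]] 0.16913904439285968 -10.913405197467226 [-0.0668 -0.0116]
```

>>> {"fn": "move_arm", "kwargs": {"commands": [[-33, -6, -20, 0, 0, -1, 45], [-33, -5.6, -30, 0, 0, -0.9, 45], [-0.8, 0, -35, 0, 0, 0, 45], [0, 0, -35, 0, 0, 0, 45], [0, 0, -22, 0, 0, 0, 45], [0, 0, -12, 0, 0, 0, 45], [0, 0, 0, 0, 0, 0, 45], [0, 0, 0, 0, 0, 0, 0], [0, 0, 0, 0, 0, 0, 0], [0, 0, 0, 0, 0, 0, 0], [0, 0, 0, 0, 0, 0, 0], [0, 0, 0, 0, 0, 0, 0], [0, 0, 0, 0, 0, 0, 0]], "squeeze": 20}}

```text
time_s: 7.05
tcp_pos: [0.6116, -0.3072, 0.0084]
eef_rot: [-180.0, 0.1, 169.2]
contact_force: [-0.7, 1.1, 6.0]
gripper_width: 0.0104
```

```bash
python3 - <<'E'
from plant import *
from h import *
np.set_printoptions(precision=4,suppress=True)
d=capture("side");np.savez("side1.npz",**d);e=capture("scene");np.savez("scene2.npz",**e)
a=cv2.resize(d["frame"][140:280,270:430],None,fx=3,fy=3,interpolation=cv2.INTER_CUBIC)
b=cv2.resize(e["frame"][120:260,200:400],None,fx=1.6,fy=3,interpolation=cv2.INTER_CUBIC)
cv2.imwrite("pics/z3.png",np.hstack([a,b]))
c=load("w2.npz")
print(onz(c,[(480,0),(480,75),(525,0),(525,65)],.068,c["W"])[:,:2])
E
```

```text
[[ 0.5405 -0.1455]
 [ 0.5939 -0.1467]
 [ 0.5458 -0.1117]
 [ 0.592  -0.1111]]
```

View pics/z3.png

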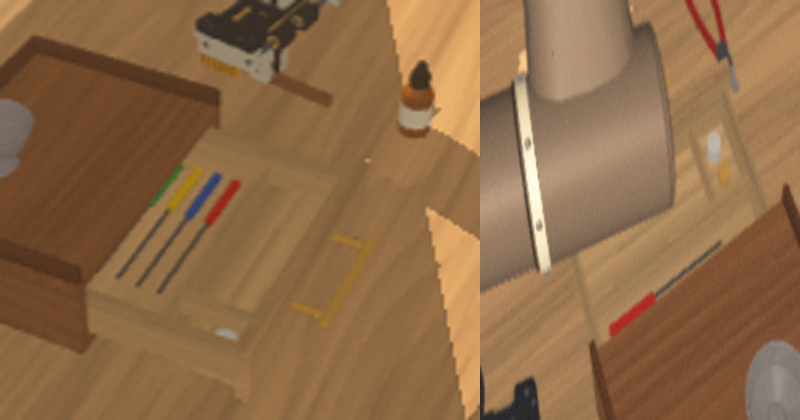

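```bash
python3 - <<'E'
from h import *
np.set_printoptions(precision=4,suppress=True)
S=load("scene2.npz");D=load("side1.npz")
f=lambda p:(p[0]/3+270,p[1]/3+140)
g=lambda p:(200+(p[0]-480)/1.6,120+p[1]/3)
print("divider side",onz(D,[f((180,290)),f((240,325))],.048)[:,:2])
print("divider scene",onz(S,[g((692,140)),g((712,200))],.048)[:,:2])
print("-y wall top inner side",onz(D,[f((215,150)),f((335,185))],.068)[:,:2])
print("handle side",onz(D,[f((322,322)),f((370,240))],.052)[:,:2])
print("+x divider top side",onz(D,[f((180,290)),f((255,170))],.048)[:,:2])
print("panel top",onz(D,[f((240,360)),f((345,180))],.078)[:,:2])
cv2.imwrite("pics/z4.png",np.hstack([cv2.resize(D["frame"][180:270,290:400],None,fx=7,fy=6,interpolation=cv2.INTER_CUBIC)]))
E
```

```text
divider side [[0.5309 0.0958]
 [0.4627 0.1123]]
divider scene [[0.4652 0.0891]
 [0.5307 0.0879]]
-y wall top inner side [[ 0.5772 -0.0825]
 [ 0.4477 -0.0846]]
handle side [[ 0.3962  0.0802]
 [ 0.3939 -0.0412]]
+x divider top side [[ 0.5309  0.0958]
 [ 0.5367 -0.0934]]
panel top [[ 0.4356  0.176 ]
 [ 0.4381 -0.0847]]
```

View pics/z4.png

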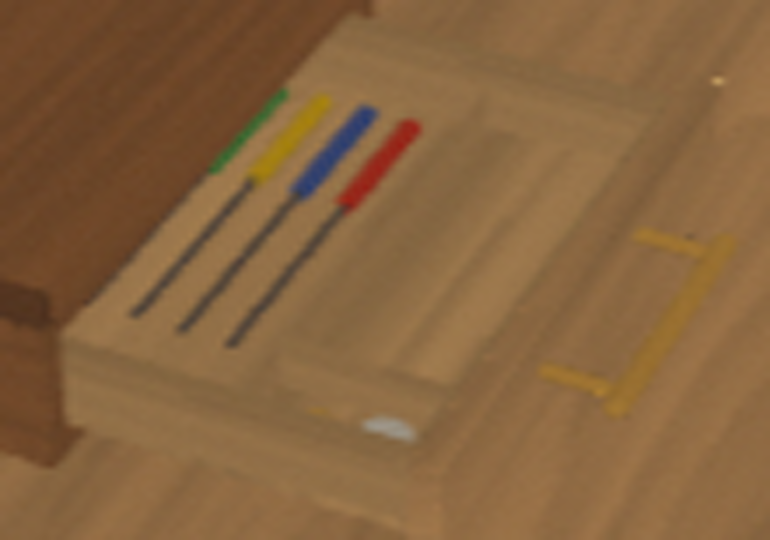

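>>> {"fn": "move_arm", "kwargs": {"commands": [[0, 0, 12, 0, 0, 0, 0], [0, 0, 35, 0, 0, 0, 0], [0, 0, 45, 0, 0, 0, 0], [0, 0, 45, 0, 0, 0, 0], [0, 0, 35, 0, 0, 0, 0], [-10, 24.8, 0, 0, 0, 8.4, 0], [-10, 24.8, 0, 0, 0, 8.4, 0], [-10, 24.8, 0, 0, 0, 8.4, 0], [-10, 24.8, 0, 0, 0, 8.4, 0], [-10, 24.8, 0, 0, 0, 8.4, 0], [-10, 24.8, 0, 0, 0, 8.4, 0], [-10, 24.8, 0, 0, 0, 8.4, 0], [-10, 24.8, 0, 0, 0, 8.4, 0], [-10, 24.8, 0, 0, 0, 8.4, 0], [-10, 24.8, 0, 0, 0, 8.4, 0], [-10, 24.8, 0, 0, 0, 8.4, 0], [-10, 24.8, 0, 0, 0, 8.4, 0], [0, 0, 0, 0, 0, 0, 0], [0, 0, 0, 0, 0, 0, 0]]}}

```text
time_s: 9.05
tcp_pos: [0.491, -0.009, 0.1802]
eef_rot: [-180.0, 0.0, -90.0]
contact_force: [0.7, 0.1, -0.1]
gripper_width: 0.011
```

```bash
python3 - <<'E'
from plant import *
from h import *
s=get_state();print({k:np.round(v,4) for k,v in s.items()})
for n in("scene","side"):
    d=capture(n);np.savez(n+"3.npz",**d)
a=load("scene3.npz")["frame"][60:280,120:420];b=load("side3.npz")["frame"][60:280,220:460]
f=lambda x:cv2.resize(x,None,fx=1.45,fy=2.6,interpolation=cv2.INTER_CUBIC)
cv2.imwrite("pics/z5.png",np.hstack([f(a),f(b)]))
E
```

```text
{'time_s': np.float64(9.05), 'joints': array([ 2.19444e+01,  5.24040e+00, -2.58872e+01,  1.60000e-03,
       -5.88316e+01, -2.19841e+01]), 'qd': array([-1.401 ,  0.7958,  0.3264,  0.0748,  0.1033, -0.4218]), 'joint_torque': array([ 7.08100e-01, -3.48842e+01,  2.66788e+01,  6.37820e+00,
       -6.70000e-03,  1.75500e-01]), 'tcp_pos': array([ 0.491 , -0.009 ,  0.1802]), 'eef_rot': array([-1.799617e+02,  1.400000e-02, -9.003890e+01]), 'contact_force': array([ 0.717 ,  0.0993, -0.1423]), 'moment': array([ 0.0011,  0.0839, -0.0043]), 'gripper_width': np.float64(0.011)}
```

View pics/z5.png

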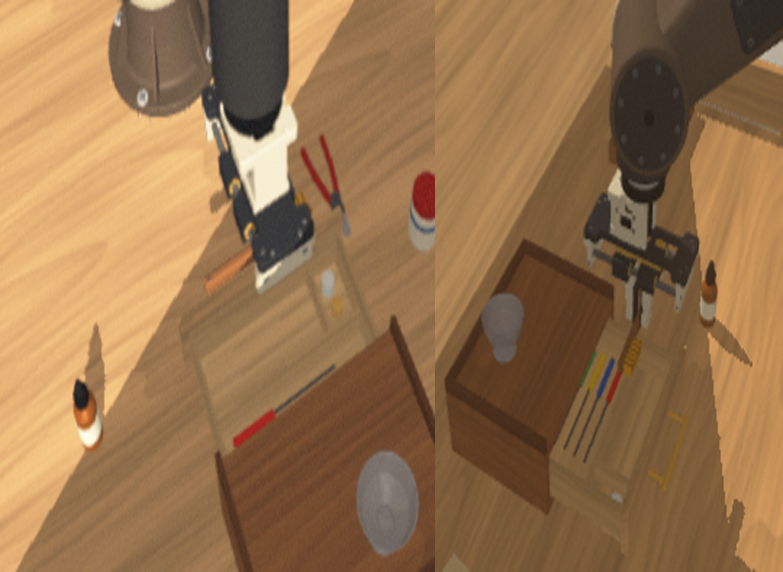

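The two views show the brush held level above the open drawer with its bristles towards +y. The scene crop shows the −y wall's inner edge from (200,320) to (232,440) and the +y divider from (310,275) to (335,320).

```bash
python3 - <<'E'
from h import *
np.set_printoptions(precision=4,suppress=True)
S=load("scene3.npz");g=lambda p:(120+p[0]/1.45,60+p[1]/2.6)
print("-y wall",onz(S,[g((200,322)),g((232,440)),g((184,325)),g((222,448))],.068)[:,:2])
print("+y div",onz(S,[g((307,275)),g((330,322))],.048)[:,:2])
E
```

```text
-y wall [[ 0.4429 -0.0952]
 [ 0.5758 -0.0988]
 [ 0.434  -0.1194]
 [ 0.5759 -0.1153]]
+y div [[0.462  0.0887]
 [0.5264 0.0973]]
```

>>> {"fn": "move_arm", "kwargs": {"commands": [[1, 0, -20, 0, 0, 0, 0], [0, 0, -30, 0, 0, 0, 0], [0, 0, -30, 0, 0, 0, 0], [0, 0, -25, 0, 0, 0, 0], [0, 0, -18, 0, 0, 0, 0], [0, 0, -12, 0, 0, 0, 0], [0, 0, -7, 0, 0, 0, 0], [0, 0, -4, 0, 0, 0, 0], [0, 0, -2, 0, 0, 0, 0], [0, 0, 0, 0, 0, 0, 0], [0, 0, 0, 0, 0, 0, 0]]}}

```text
time_s: 10.25
tcp_pos: [0.4925, -0.0094, 0.0321]
eef_rot: [-179.9, 0.0, -90.1]
contact_force: [0.7, 0.7, -0.7]
gripper_width: 0.0105
```

>>> {"fn": "move_arm", "kwargs": {"commands": [[0, 0, -1.5, 0, 0, 0, 0], [0, 0, 0, 0, 0, 0, 0], [0, 0, 0, 0, 0, 0, 23], [0, 0, 0, 0, 0, 0, 23], [0, 0, 0, 0, 0, 0, 23], [0, 0, 5, 0, 0, 0, 23], [0, 0, 15, 0, 0, 0, 23], [0, 0, 30, 0, 0, 0, 23], [0, 0, 40, 0, 0, 0, 23], [0, 0, 30, 0, 0, 0, 0]]}}

```text
time_s: 11.25
tcp_pos: [0.4925, -0.0095, 0.1526]
eef_rot: [-179.9, 0.0, -90.0]
contact_force: [1.1, 0.6, -0.4]
gripper_width: 0.0162
```

>>> {"fn": "move_arm", "kwargs": {"commands": [[-6.5, 2.3, 0, 0, 0, -7.5, 0], [-6.5, 2.3, 0, 0, 0, -7.5, 0], [-6.5, 2.3, 0, 0, 0, -7.5, 0], [-6.5, 2.3, 0, 0, 0, -7.5, 0], [-6.5, 2.3, 0, 0, 0, -7.5, 0], [-6.5, 2.3, 0, 0, 0, -7.5, 0], [-6.5, 2.3, 0, 0, 0, -7.5, 0], [-6.5, 2.3, 0, 0, 0, -7.5, 0], [-6.5, 2.3, 0, 0, 0, -7.5, 0], [-6.5, 2.3, 0, 0, 0, -7.5, 0], [-6.5, 2.3, 0, 0, 0, -7.5, 0], [-6.5, 2.3, 0, 0, 0, -7.5, 0], [0, 0, 0, 0, 0, 0, 0], [0, 0, 0, 0, 0, 0, 0]]}}

```text
time_s: 12.65
tcp_pos: [0.4143, 0.0183, 0.1505]
eef_rot: [180.0, 0.0, -179.8]
contact_force: [0.6, -0.7, 0.3]
gripper_width: 0.0003
```

```bash
python3 - <<'E'
from plant import *
from h import *
np.set_printoptions(precision=4,suppress=True)
s=get_state();print(s["tcp_pos"],s["eef_rot"],s["gripper_width"])
d=capture("side");np.savez("side4.npz",**d);e=capture("wrist");W=wristW(e,s)
b,k=blobs(e["frame"],(15,140,90),(32,255,255),(150,120,480,214),1);ys,xs=np.nonzero(k)
P=onz(e,np.c_[xs,ys],.052,W)[:,:2];print("handle wrist",len(P),np.median(P,0),np.percentile(P,[2,98],axis=0)) if len(P) else None
a=cv2.resize(d["frame"][160:270,290:420],None,fx=3.2,fy=5,interpolation=cv2.INTER_CUBIC);b=cv2.resize(e["frame"],(384,240));b=cv2.copyMakeBorder(b,0,310,0,0,0)
cv2.imwrite("pics/z6.png",np.hstack([a,b]))
E
```

```text
[0.4143 0.0183 0.1505] [ 179.9856    0.0407 -179.7981] 0.00029808804189843715
handle wrist 2338 [0.396  0.0181] [[ 0.389  -0.0426]
 [ 0.4237  0.08  ]]
```

View pics/z6.png

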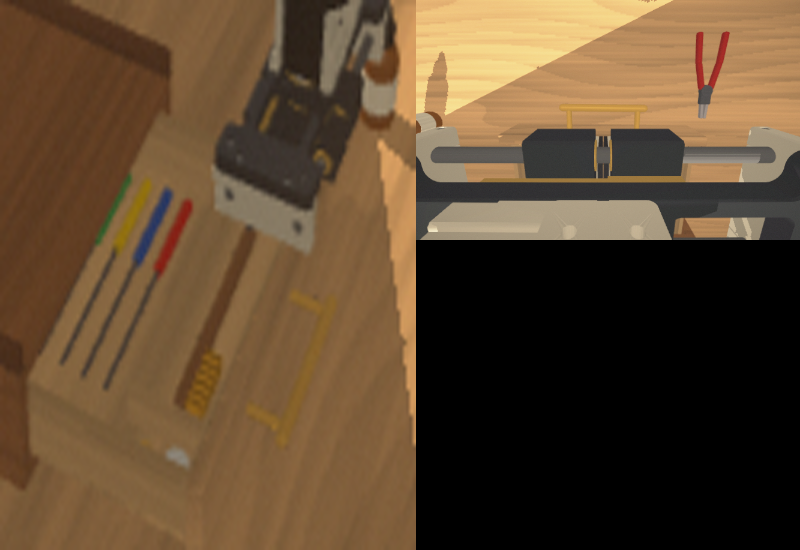

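The side view shows the brush lying in the front compartment, its bristle end at about (183,405) in the crop. I'll check numerically whether that end is down flat.

```bash
python3 - <<'E'
from h import *
np.set_printoptions(precision=4,suppress=True)
D=load("side4.npz");f=lambda p:(p[0]/3.2+290,p[1]/5+160)
print(onz(D,[f((180,403)),f((248,232))],.036)[:,:2])
q=proj(D,[[.4925,.0755,.036],[.4925,.0755,.05],[.4925,-.05,.036],[.531,.092,.048],[.451,.092,.048]]);print((q-[290,160])*[3.2,5])
E
```

```text
[[ 0.4884  0.0792]
 [ 0.4896 -0.0811]]
[[177.4541 396.4338]
 [177.8467 378.7846]
 [232.5779 261.4622]
 [129.7602 378.8851]
 [214.1585 424.0633]]
```

>>> {"fn": "move_arm", "kwargs": {"commands": [[1, 0, -25, 0, 0, 0, 0], [0.7, 0, -35, 0, 0, 0, 0], [0, 0, -30, 0, 0, 0, 0], [0, 0, -15, 0, 0, 0, 0], [0, 0, -5, 0, 0, 0, 0], [0, 0, 0, 0, 0, 0, 0], [3, 0, 0, 0, 0, 0, 0], [5, 0, 0, 0, 0, 0, 0], [9, 0, 0, 0, 0, 0, 0], [13, 0, 0, 0, 0, 0, 0], [15, 0, 0, 0, 0, 0, 0], [16, 0, 0, 0, 0, 0, 0], [16, 0, 0, 0, 0, 0, 0], [16, 0, 0, 0, 0, 0, 0], [16, 0, 0, 0, 0, 0, 0], [15, 0, 0, 0, 0, 0, 0], [12, 0, 0, 0, 0, 0, 0], [8, 0, 0, 0, 0, 0, 0], [5, 0, 0, 0, 0, 0, 0], [0, 0, 0, 0, 0, 0, 0]]}}

```text
time_s: 14.75
tcp_pos: [0.5656, 0.0182, 0.0401]
eef_rot: [180.0, 0.0, 179.9]
contact_force: [-1.5, -0.2, -0.3]
gripper_width: 0.0005
```

>>> {"fn": "move_arm", "kwargs": {"commands": [[3, 0, 0, 0, 0, 0, 0], [2, 0, 0, 0, 0, 0, 0], [0, 0, 0, 0, 0, 0, 0]]}}

```text
time_s: 15.05
tcp_pos: [0.5699, 0.0183, 0.0402]
eef_rot: [180.0, 0.0, 180.0]
contact_force: [0.2, -0.9, -0.1]
gripper_width: 0.0004
```

>>> {"fn": "move_arm", "kwargs": {"commands": [[1.5, 0, 0, 0, 0, 0, 0], [1, 0, 0, 0, 0, 0, 0], [1, 0, 0, 0, 0, 0, 0], [0, 0, 0, 0, 0, 0, 0]]}}

```text
time_s: 15.45
tcp_pos: [0.5709, 0.018, 0.0398]
eef_rot: [-180.0, -0.2, 179.9]
contact_force: [-9.2, 1.9, 6.8]
gripper_width: 0.0007
```

>>> {"fn": "move_arm", "kwargs": {"commands": [[1, 0, 0, 0, 0, 0, 0], [1, 0, 0, 0, 0, 0, 0], [0, 0, 0, 0, 0, 0, 0]]}}

```text
time_s: 15.75
tcp_pos: [0.5708, 0.0179, 0.0397]
eef_rot: [-180.0, -0.4, 179.9]
contact_force: [-16.9, 6.1, 12.7]
gripper_width: 0.0005
```

>>> {"fn": "move_arm", "kwargs": {"commands": [[-4, 0, 0, 0, 0, 0, 0], [-4, 0, 0, 0, 0, 0, 0], [0, 0, 15, 0, 0, 0, 0], [0, 0, 35, 0, 0, 0, 0], [0, 0, 45, 0, 0, 0, 0], [0, 0, 35, 0, 0, 0, 0]]}}

```text
time_s: 16.35
tcp_pos: [0.5681, 0.0182, 0.1726]
eef_rot: [180.0, 0.1, 180.0]
contact_force: [1.3, 0.4, 0.5]
gripper_width: 0.0003
```

```bash
python3 - <<'E'
from h import *
np.set_printoptions(precision=4,suppress=True)
S=load("scene0.npz");D=load("side0.npz")
for nm,lo,hi,rs,rd in(("bulb",(0,0,0),(180,255,60),(165,200,192,222),(400,155,418,175)),("orange",(3,150,80),(16,255,255),(165,200,192,238),(398,158,420,190))):
    R=[]
    for c,r in((S,rs),(D,rd)):
        b,k=blobs(c["frame"],lo,hi,r,1);ys,xs=np.nonzero(k);print(nm,len(xs),xs.min() if len(xs) else 0,xs.max() if len(xs) else 0,ys.min() if len(xs) else 0,ys.max() if len(xs) else 0);R.append((xs.mean(),ys.mean()))
    (o1,d1),(o2,d2)=ray(S,[R[0]]),ray(D,[R[1]]);t=np.linalg.lstsq(np.c_[d1[0],-d2[0]],o2-o1,rcond=None)[0]
    p,q=o1+t[0]*d1[0],o2+t[1]*d2[0];print((p+q)/2,np.linalg.norm(p-q))
E
```

```text
bulb 76 171 180 207 216
bulb 2 408 408 167 168
[ 0.4297 -0.2893  0.0661] 0.008077514883383886
orange 153 171 190 210 233
orange 103 402 414 167 185
[ 0.4293 -0.2916  0.0312] 0.0008061596293206235
```

>>> {"fn": "move_arm", "kwargs": {"commands": [[-6, -38, 3, 0, 0, 0, 60], [-6, -38, 3, 0, 0, 0, 100], [-6, -38, 3, 0, 0, 0, 100], [-6, -38, 3, 0, 0, 0, 100], [-6, -38, 3, 0, 0, 0, 100], [-6, -38, 2, 0, 0, 0, 100], [-6, -38, 2, 0, 0, 0, 100], [-6, -38, 0, 0, 0, 0, 100], [0, 0, 0, 0, 0, 0, 100], [0, 0, 0, 0, 0, 0, 100]]}}

```text
time_s: 17.35
tcp_pos: [0.5191, -0.2868, 0.1889]
eef_rot: [-180.0, 0.0, 179.8]
contact_force: [0.1, 0.9, -0.4]
gripper_width: 0.0749
```

```bash
python3 - <<'E'
from plant import *
from h import *
np.set_printoptions(precision=4,suppress=True)
s=get_state();e=capture("wrist");W=wristW(e,s);np.savez("w7.npz",W=W,**e);print(s["tcp_pos"],s["eef_rot"])
print("pred base, bulbtop",proj(e,[[.430,-.290,0],[.43,-.29,.092],[.43,-.29,.03]],W).round(0).tolist())
for nm,lo,hi in(("orange",(3,170,60),(14,255,255)),("black",(0,0,0),(180,255,45)),("label",(0,0,150),(180,70,255))):
    for q in blobs(e["frame"],lo,hi,(180,0,480,200),60)[0][:4]: print(nm,cv2.contourArea(q),cv2.boundingRect(q))
S=capture("scene");np.savez("scene5.npz",**S)
b,k=blobs(S["frame"],(18,140,90),(32,255,255),(290,185,355,215),1);ys,xs=np.nonzero(k);P=onz(S,np.c_[xs,ys],.052)[:,:2];print("handle now",len(P),np.median(P,0) if len(P) else 0)
E
```

```text
[ 0.5191 -0.2868  0.1889] [-179.9941    0.0122  179.8189]
pred base, bulbtop [[308.0, 105.0], [307.0, 97.0], [308.0, 103.0]]
orange 1003.5 (288, 81, 36, 38)
handle now 191 [0.5467 0.0202]
```

>>> {"fn": "move_arm", "kwargs": {"commands": [[-30, -1.5, 0, 0, 0, 0, 100], [-35, -2, 0, 0, 0, 0, 100], [-25.5, -1.2, -10, 0, 0, 0, 100], [0, 0, -35, 0, 0, 0, 100], [0, 0, -40, 0, 0, 0, 100], [0, 0, -35, 0, 0, 0, 100], [0, 0, -22, 0, 0, 0, 100], [0, 0, -13, 0, 0, 0, 100], [0, 0, 0, 0, 0, 0, 100], [0, 0, 0, 0, 0, 0, 45], [0, 0, 0, 0, 0, 0, 42], [0, 0, 0, 0, 0, 0, 35], [0, 0, 0, 0, 0, 0, 30], [0, 0, 0, 0, 0, 0, 20], [0, 0, 0, 0, 0, 0, 20], [0, 0, 0, 0, 0, 0, 20], [0, 0, 0, 0, 0, 0, 20]], "squeeze": 15}}

```text
time_s: 19.15
tcp_pos: [0.4289, -0.2906, 0.0341]
eef_rot: [-180.0, 0.0, 179.9]
contact_force: [0.2, 0.4, 1.1]
gripper_width: 0.0356
```

>>> {"fn": "move_arm", "kwargs": {"commands": [[0, 0, 5, 0, 0, 0, 20], [0, 0, 15, 0, 0, 0, 20], [0, 0, 28, 0, 0, 0, 20], [0, 0, 32, 0, 0, 0, 20], [0, 0, 28, 0, 0, 0, 20], [5, 5, 20, 0, 0, 0, 20], [12, 12, 10, 0, 0, 0, 20], [20, 21, 4, 0, 0, 0, 20], [24, 25, 0, 0, 0, 0, 20], [26, 27, 0, 0, 0, 0, 20], [26, 27, 0, 0, 0, 0, 20], [26, 27, 0, 0, 0, 0, 20], [26, 26, 0, 0, 0, 0, 20], [24, 24, 0, 0, 0, 0, 20], [18, 18, 0, 0, 0, 0, 20], [10, 10, 0, 0, 0, 0, 20], [4, 4, 0, 0, 0, 0, 20], [0, 0, 0, 0, 0, 0, 20], [0, 0, 0, 0, 0, 0, 20]]}}

```text
time_s: 21.05
tcp_pos: [0.6491, -0.065, 0.1759]
eef_rot: [180.0, -0.0, 179.9]
contact_force: [-0.3, -0.2, -0.2]
gripper_width: 0.0352
```

>>> {"fn": "move_arm", "kwargs": {"commands": [[0, 0, -8, 0, 0, 0, 20], [0, 0, -12, 0, 0, 0, 20], [0, 0, -11, 0, 0, 0, 20], [0, 0, -8, 0, 0, 0, 20], [0, 0, -5, 0, 0, 0, 20], [0, 0, -3, 0, 0, 0, 20], [0, 0, -2, 0, 0, 0, 20], [0, 0, -1.5, 0, 0, 0, 20], [0, 0, 0, 0, 0, 0, 20], [0, 0, 0, 0, 0, 0, 20]]}}

```text
time_s: 22.05
tcp_pos: [0.65, -0.0645, 0.1259]
eef_rot: [180.0, 0.0, 180.0]
contact_force: [1.5, -0.1, -0.6]
gripper_width: 0.0352
```

>>> {"fn": "move_arm", "kwargs": {"commands": [[0, 0, -0.7, 0, 0, 0, 20], [0, 0, -0.6, 0, 0, 0, 20], [0, 0, -0.5, 0, 0, 0, 20], [0, 0, 0, 0, 0, 0, 20], [0, 0, 0, 0, 0, 0, 20]]}}

```text
time_s: 22.55
tcp_pos: [0.6501, -0.0645, 0.1242]
eef_rot: [-180.0, 0.0, 180.0]
contact_force: [0.1, 0.0, 2.7]
gripper_width: 0.0355
```

Contact is showing at 2.7 N, so I release and lift clear.

>>> {"fn": "move_arm", "kwargs": {"commands": [[0, 0, 0, 0, 0, 0, 45], [0, 0, 0, 0, 0, 0, 50], [0, 0, 0, 0, 0, 0, 60], [0, 0, 0, 0, 0, 0, 65], [0, 0, 5, 0, 0, 0, 65], [0, 0, 20, 0, 0, 0, 65], [0, 0, 35, 0, 0, 0, 65], [0, 0, 40, 0, 0, 0, 65], [0, 0, 20, 0, 0, 0, 80], [0, 0, 0, 0, 0, 0, 100]]}}

```text
time_s: 23.55
tcp_pos: [0.6516, -0.0646, 0.2485]
eef_rot: [180.0, 0.4, 180.0]
contact_force: [0.5, -0.5, -0.6]
gripper_width: 0.0678
```

```bash
python3 - <<'E'
from plant import *
from h import *
np.set_printoptions(precision=4,suppress=True)
print(get_state()["tcp_pos"])
S=capture("scene");D=capture("side");np.savez("scene6.npz",**S);np.savez("side6.npz",**D)
for c in(S,D):
    p=proj(c,[[.65,-.0645,.09],[.65,-.0645,.115],[.65,-.0645,.182]]);print(p.round(0).tolist())
    x,y=p[1].astype(int);b,k=blobs(c["frame"],(3,160,60),(16,255,255),(x-30,y-35,x+30,y+30),8)
    for q in b[:3]: print(cv2.contourArea(q),cv2.boundingRect(q))
E
```

```text
[ 0.6516 -0.0646  0.2485]
[[309.0, 245.0], [309.0, 240.0], [308.0, 224.0]]
146.5 (299, 228, 19, 16)
20.5 (300, 248, 18, 6)
[[318.0, 181.0], [318.0, 175.0], [317.0, 156.0]]
1713.5 (287, 158, 55, 46)
```

>>> {"fn": "move_arm", "kwargs": {"commands": [[-5, 20, 0, 0, 0, 0, 100], [-8, 34, 0, 0, 0, 0, 100], [-8, 37, 0, 0, 0, 0, 100], [-9, 38, 0, 0, 0, 0, 100], [-9, 38, 0, 0, 0, 0, 100], [-9, 38, -8, 0, 0, 0, 100], [-9, 38, -10, 0, 0, 0, 100], [-9, 38, -10, 0, 0, 0, 100], [-9, 38, -10, 0, 0, 0, 100], [-9, 36, -10, 0, 0, 0, 100], [-8, 30, -10, 0, 0, 0, 100], [0, 0, 0, 0, 0, 0, 100], [0, 0, 0, 0, 0, 0, 100]]}}

```text
time_s: 24.95
tcp_pos: [0.5568, 0.3206, 0.184]
eef_rot: [-179.9, -0.1, -180.0]
contact_force: [-0.9, -0.1, 1.1]
gripper_width: 0.0874
```

```bash
python3 - <<'E'
from plant import *
from h import *
np.set_printoptions(precision=4,suppress=True)
s=get_state();e=capture("wrist");W=wristW(e,s);print(s["tcp_pos"],s["eef_rot"],s["joints"])
for lo,hi in(((0,150,60),(8,255,255)),((170,150,60),(180,255,255))):
  for q in blobs(e["frame"],lo,hi,(150,0,480,212),100)[0][:3]:
    c=cv2.minEnclosingCircle(q);print(cv2.contourArea(q),cv2.boundingRect(q),c,onz(e,[c[0]],.06,W)[0])
E
```

```text
[0.5568 0.3206 0.184 ] [-179.8732   -0.1309 -179.9688] [  47.2963   19.2671   -6.9288   -0.0112  -63.986  -137.26  ]
2543.0 (282, 80, 57, 59) ((310.3970031738281, 108.73605346679688), 29.485015869140625) [0.475  0.3195 0.06  ]
```

>>> {"fn": "move_arm", "kwargs": {"commands": [[-25, 0, 0, 0, 0, 0, 100], [-32, 0, 0, 0, 0, 0, 100], [-24.6, 0, -10, 0, 0, 0, 100], [0, 0, -35, 0, 0, 0, 100], [0, 0, -42, 0, 0, 0, 100], [0, 0, -40, 0, 0, 0, 100], [0, 0, -28, 0, 0, 0, 100], [0, 0, -16, 0, 0, 0, 100], [0, 0, 0, 0, 0, 0, 100], [0, 0, 0, 0, 0, 0, 66], [0, 0, 0, 0, 0, 0, 62], [0, 0, 0, 0, 0, 0, 55], [0, 0, 0, 0, 0, 0, 50], [0, 0, 0, 0, 0, 0, 40], [0, 0, 0, 0, 0, 0, 40], [0, 0, 0, 0, 0, 0, 40]], "squeeze": 20}}

```text
time_s: 26.6
tcp_pos: [0.4763, 0.3205, 0.0154]
eef_rot: [180.0, 0.0, 180.0]
contact_force: [-1.0, -2.0, 6.3]
gripper_width: 0.0536
```

>>> {"fn": "move_arm", "kwargs": {"commands": [[0, 0, 5, 0, 0, 0, 40], [0, 0, 15, 0, 0, 0, 40], [0, 0, 28, 0, 0, 0, 40], [0, 0, 32, 0, 0, 0, 40], [0, 0, 28, 0, 0, 0, 40], [3, -5, 20, 0, 0, 0, 40], [8, -13, 12, 0, 0, 0, 40], [14, -23, 5, 0, 0, 0, 40], [18, -30, 0, 0, 0, 0, 40], [20, -33, 0, 0, 0, 0, 40], [21, -35, 0, 0, 0, 0, 40], [21, -35, 0, 0, 0, 0, 40], [20, -33, 0, 0, 0, 0, 40], [18, -30, 0, 0, 0, 0, 40], [15, -24, 0, 0, 0, 0, 40], [9, -15, 0, 0, 0, 0, 40], [4, -7, 0, 0, 0, 0, 40], [1, -2, 0, 0, 0, 0, 40], [0, 0, 0, 0, 0, 0, 40], [0, 0, 0, 0, 0, 0, 40]]}}

```text
time_s: 28.6
tcp_pos: [0.6478, 0.0364, 0.1598]
eef_rot: [180.0, -0.0, -180.0]
contact_force: [0.4, 0.2, -1.6]
gripper_width: 0.0535
```

>>> {"fn": "move_arm", "kwargs": {"commands": [[0, 0, -8, 0, 0, 0, 40], [0, 0, -12, 0, 0, 0, 40], [0, 0, -12, 0, 0, 0, 40], [0, 0, -8, 0, 0, 0, 40], [0, 0, -5, 0, 0, 0, 40], [0, 0, -3, 0, 0, 0, 40], [0, 0, -2, 0, 0, 0, 40], [0, 0, -1.5, 0, 0, 0, 40], [0, 0, 0, 0, 0, 0, 40], [0, 0, 0, 0, 0, 0, 40]]}}

```text
time_s: 29.6
tcp_pos: [0.6484, 0.0355, 0.1086]
eef_rot: [180.0, 0.0, 179.9]
contact_force: [0.5, 0.3, -1.4]
gripper_width: 0.0538
```

>>> {"fn": "move_arm", "kwargs": {"commands": [[0, 0, -0.8, 0, 0, 0, 40], [0, 0, -0.6, 0, 0, 0, 40], [0, 0, 0, 0, 0, 0, 40], [0, 0, 0, 0, 0, 0, 40]]}}

```text
time_s: 30.0
tcp_pos: [0.6482, 0.0355, 0.1069]
eef_rot: [-180.0, 0.0, 179.9]
contact_force: [0.5, -0.2, -0.9]
gripper_width: 0.0538
```

>>> {"fn": "move_arm", "kwargs": {"commands": [[0, 0, -0.6, 0, 0, 0, 40], [0, 0, -0.6, 0, 0, 0, 40], [0, 0, -0.5, 0, 0, 0, 40], [0, 0, 0, 0, 0, 0, 40], [0, 0, 0, 0, 0, 0, 40]]}}

```text
time_s: 30.5
tcp_pos: [0.6483, 0.0355, 0.1055]
eef_rot: [-180.0, 0.0, 180.0]
contact_force: [-1.9, 2.1, 4.5]
gripper_width: 0.0537
```

Contact is showing at 4.5 N, so I release and retreat clear.

>>> {"fn": "move_arm", "kwargs": {"commands": [[0, 0, 0, 0, 0, 0, 64], [0, 0, 0, 0, 0, 0, 68], [0, 0, 0, 0, 0, 0, 74], [0, 0, 0, 0, 0, 0, 76], [0, 0, 5, 0, 0, 0, 76], [0, 0, 20, 0, 0, 0, 76], [0, 0, 35, 0, 0, 0, 76], [0, 0, 40, 0, 0, 0, 76], [0, 0, 40, 0, 0, 0, 76], [-10, 20, 10, 0, 0, 0, 76], [-15, 35, 0, 0, 0, 0, 76], [-15, 40, 0, 0, 0, 0, 76], [-15, 45, 0, 0, 0, 0, 76], [-15, 45, 0, 0, 0, 0, 76], [-15, 45, 0, 0, 0, 0, 76], [-10, 40, 0, 0, 0, 0, 76], [-5, 20, 0, 0, 0, 0, 76], [0, 0, 0, 0, 0, 0, 76]]}}

```text
time_s: 32.3
tcp_pos: [0.5475, 0.328, 0.2551]
eef_rot: [180.0, -0.0, -179.9]
contact_force: [-0.3, 0.0, 0.3]
gripper_width: 0.0668
```

```bash
python3 - <<'E'
from plant import *
from h import *
np.set_printoptions(precision=4,suppress=True)
s=get_state();print(s["tcp_pos"],s["contact_force"])
S=capture("scene");D=capture("side");np.savez("scene8.npz",**S);np.savez("side8.npz",**D)
for n,c,r in(("S",S,(290,185,355,215)),("D",D,(300,195,360,245))):
    b,k=blobs(c["frame"],(18,140,90),(32,255,255),r,1);ys,xs=np.nonzero(k);P=onz(c,np.c_[xs,ys],.052)[:,:2];print("handle",n,len(P),np.median(P,0) if len(P) else 0)
for n,c in(("S",S),("D",D)):
    x,y=proj(c,[[.648,.0355,.14]])[0].astype(int)
    q=blobs(c["frame"],(0,150,50),(10,255,255),(x-25,y-25,x+25,y+25))[0][0];print("lid",onz(c,[cv2.minEnclosingCircle(q)[0]],.145)[0])
a=cv2.resize(S["frame"][80:350,150:460],(400,348));b=cv2.resize(D["frame"][100:330,180:444],(400,348));cv2.imwrite("pics/z8.png",np.hstack([a,b]))
E
```

```text
[0.5475 0.328  0.2551] [-0.3037  0.0321  0.2859]
handle S 196 [0.5466 0.0212]
handle D 148 [0.5486 0.0251]
lid [0.6461 0.0378 0.145 ]Traceback (most recent call last):
  File "<stdin>", line 10, in <module>
IndexError: list index out of range
```

```bash
python3 - <<'E'
from h import *
S=load("scene8.npz");D=load("side8.npz")
a=cv2.resize(S["frame"][80:350,150:460],(400,348));b=cv2.resize(D["frame"][100:330,180:444],(400,348));cv2.imwrite("pics/z8.png",np.hstack([a,b]))
E
```

```text
(no output)
```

View pics/z8.png

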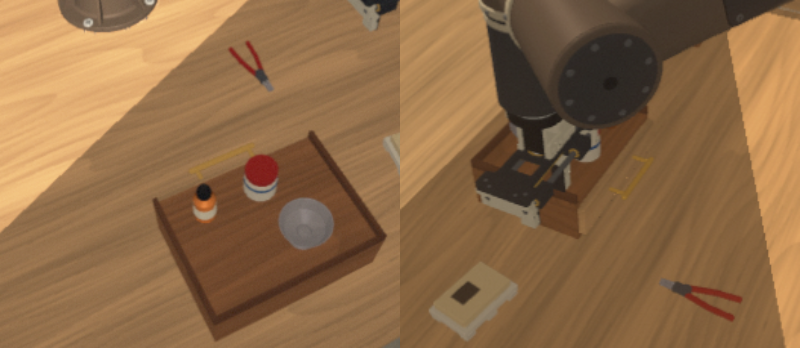

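The final view shows both containers upright inside the railing: the flux at (204,205) and the jar at (261,177). The bowl hasn't moved, and the handle is in against the chest. I'm handing the job in.

```bash
python3 -c "
from plant import *
print(close_job())"
```

```text
the job is handed in; nothing more can be done
None
```

The bench is cleared and the job is handed in after about 32 s on the robot's clock, well under the 72 s limit.

**What I did:**
- **Drawer and brush:** I hooked the drawer open by its handle and laid the brush flat in the long front compartment. I then pushed the drawer in until it stopped, at about 17 N.
- **Bottle and jar:** I stood the flux bottle and then the jar on the chest's top, touching each down with about 3–5 N before letting go.

**What the last checks showed:**
- **Brush:** The side view, taken before shutting the drawer, showed it flat in the compartment, its bristle end about 1 cm short of the divider. I didn't look inside again after that.
- **Drawer:** The handle measured x ≈ 0.547 to 0.549 m, against about 0.546 to 0.548 m expected when shut. So it looks shut to within 2–3 mm by camera, and the firm stop agrees.
- **Bottle and jar:** The final scene picture shows both upright inside the railing, with the bottle near (0.650, −0.064) and the jar near (0.647, 0.037).
- **Left alone:** The bowl and pliers look undisturbed. I compared them and the brick by eye only and did not re-measure them. The brick shows fully only in the side view.

**Check that failed:** The jar's lid could not be re-measured from the side camera because the arm was in the way, so its position rests on the scene camera alone.

I viewed 11 pictures, one over the budget of 10.

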